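Wedge up the tail bearing of a polishing head

TASK

The hold-down bolts of the polishing head's tail bearing are out, so that shims can go in under it. Pick up the steel levelling wedge, lay it on the base plate with its thin end first in the slot under the tail bearing's foot, and push it in until the foot has just lifted off both pads: about 2 mm clear, never more than 4. Let only the wedge do the lifting, do not shove the other things about, and finish with the wedge still gripped in place, the foot resting on it.

Things in the scene. Friction and masses are not known exactly. Their poses are not given: they have to be found in the camera images.
- base: fixed dark steel base plate of the polishing head (a buffing spindle), 150 (x) x 310 (y) x 12 mm, flat on the bench; origin: centre of its underside. From y = -155: 91 mm of bare tail end (8.5 mm bolt heads at x = +-62, y = -95); at y = -64 to -18 two steel pads 10 mm high, 34 mm wide, with a 59 mm open slot between; then the pulley; at y = 110 the bolted drive-end bearing
- spindle: spindle with pulley, cloth wheel and the green cast tail bearing block. It pivots in the drive-end bearing (origin, 55 mm above the bench) about the plate's x axis, so that only its tail rises. The block's foot (127 mm along plate x, 38 along y = -60 to -22, 14 thick) rests on the two pads by its weight, about 6 to 11 N, no spring; block top 65 mm above the foot's underside
- tail_foot (a point): middle of the outer lower edge of the tail block's foot, on the plate's centre line, facing the bare tail end; axes as the base plate. 10 mm above the plate's top while the foot is down on its pads; rises with the foot; 170 mm from the pivot
- slot (a point): fixed point on the top face of the base plate straight below tail_foot: the mouth of the slot, 12 mm above the bench. Its y axis is the way the wedge goes in (from the bare tail end towards the drive-end bearing), z up
- wedge_butt (a point): centre of the butt of the plain steel levelling wedge, loose, 0.5 kg, 150 x 32 mm, flat on the bench. Flat underside; top rises evenly from 3 mm at the thin end to 20 mm over 110 mm; the last 40 mm, the butt, is level, 20 mm thick, with a 12 mm draw hole. Point: 10 mm above the underside, 130 mm from the thin end. y axis points to the thin end, z up. Grip the butt across its 32 mm width
- wedge_tip (a point): middle of the lower edge of the wedge's thin end; axes as wedge_butt. The wedge's top meets the foot's edge when this point is about 45 mm past it (along slot y); each further mm then lifts the foot about 0.155 mm; pushing it in then takes about 10 to 20 N, and it stays by friction
- compound_bar: bystander: brown bar of polishing compound 55 x 130 x 38 mm, loose; origin at the centre of its underside
- felt_wheel: bystander: grey felt wheel 90 mm across, 22 mm thick, lying flat, loose; origin at the centre of its underside
- spanner: bystander: steel spanner 170 mm long, loose, lying flat, its length along its x
- bolt_tray: bystander: round steel tray 100 mm across, 18 mm high, with the two bolts taken out of the tail bearing, loose; origin at the centre of its underside
There are look-alikes about, which are no part of the job. Of the things like the part that bears wedge_butt, leave any that is black or brown; of the rest the smaller one is meant.

How it is judged:
By the outcome, as a careful person would: the job done as asked, in the order asked, and still so for the second after the job is handed in, while the arm keeps its last pose, push and grip.
It also fails if it takes over 35 s, if anything falls off the work surface, if the arm or the gripper's body presses on something with over 40 N, if the wrist force passes 120 N, or if a joint passes its speed limit or range.

ROBOT

A 6-joint arm with a two-finger parallel gripper is mounted at the origin on the work surface. World frame = base frame: x ahead of the robot, y to its left, z up, the work surface at z = 0. Lengths are in m, angles in rad, forces in N, time in s.
With the tool pointing down it reaches from about 0.325 to 0.925 m from the base axis. Payload 3.1 kg.
Tool frame: the origin (TCP) lies at the very end of the fingers, on their centre line; the grasp point (between the pads) lies 19 mm behind it; z points along the fingers, y is the line along which they close (so a half turn about z gives the same grasp; the last joint's range is limited). The gripper opens to 85 mm and grips with 20 to 120 N. Pads are 22 mm wide; open, the fingers measure 114 mm over their backs; the gripper's body (76 mm by 85 mm) begins 54 mm behind the grasp point. The pads swing forward as they close: fully open they stand 13 mm farther back than shut.
Start: joints at [-1.252, 0.217, 1.613, -0, 1.311, -0.112], TCP at [0.261, -0.568, 0.231] pointing down, gripper open.
Joint ranges: [-2.75, 2.75], [-0.78, 2.1], [0.31, 2.55], [-1.13, 4.27], [0.13, 2.63], [-2.58, 2.58]. Speed limits (rad/s): [2.79, 2.79, 3.14, 3.14, 3.14, 3.14].

INTERFACE

Orientations are given as a rotation vector (axis times angle).
In Python, from cell import * gives the robot as it stands.
- The arm moves only by the tool arm_command, never from a script. Its arguments are lists of equal length, an entry for each row: "angular": the turn, a rotation vector about the tool's x, y, z in degrees, a list of three; "linear": the shift along the tool's x, y, z in m, a list of three; "claw": the finger opening in m, from 0 to 0.0854. In form: {"angular": [[wx, wy, wz], ...], "linear": [[tx, ty, tz], ...], "claw": [claw, ...]}. A call has exactly 8 rows; each row is the pose to reach, as a shift and turn from the pose commanded when the call began, along the tool's axes at that moment; what a row does not reach only later rows make up. A row lasts 1/8 s, in which the tool goes at most 62.5 mm and 10.7 degrees, less where a joint would pass 70% of its speed; a pose out of reach is approached as far as the arm can. A call with a gripper value outside its range is refused whole. The fingers move at their own pace and stop on an object; "force" is the grip in N (left out, the last holds). Time passes only in rows, so rows that repeat a pose let the fingers close, or fill a call up. It gives the time, the measured TCP pose, the force, the opening and the grip force at its end, in the units of the state.
- get_state(): the state, without advancing time (a new reading comes with each control period).
- get_image(name): name is "scene" or "top" or "wrist"; returns a dict with "frame" (480x640x3 uint8, red, green, blue), "intrinsics" (3x3 intrinsics, pixels), "rvec" (rotation vector, rad) and "tvec" (3), from world to camera coordinates, as OpenCV has them. Camera axes: x right, y down, z forward; pixel columns grow to the right and rows downward; lengths in m; the calibration is good to about 2 mm. A picture is of the moment at which its call begins. There is no depth.
- close_job(): hands the job in; it is judged then, once.
The state is a dict: "time_s": time; "qpos": joint angles; "qd": joint speeds; "tau": joint torques, N m; "eef_pos": TCP position; "tool_rot": TCP orientation; "force": force on the tool from outside, world axes, zero at the start; "wrist_torque": the same for the moment, N m; "opening": finger opening in m; "grasp_force": force on a finger pad.
Only numpy, scipy, OpenCV 4.12 (cv2) and the standard library are available. Lean on these libraries where they do the work, as an engineer would, in place of code of your own. Each camera call takes 0.05 s, during which the arm holds its last target. There are 200 camera calls.

## Working session

There is one attempt and no reset: what is moved stays moved. The work goes in short steps, Python scripts to look and compute and a tool call to move; the robot and the scene stay as the last step left them, time stands still between calls to the robot, and variables do not carry over. Pictures are saved under pics/ and viewed, at most 10 in all, crops included, and the job is handed in when it is done.

Besides the shell and the picture viewer there is one more tool, called after "Emit:" by a JSON object that holds its "method" and its "body". arm_command: Moves the arm, as the interface text tells. Its arguments: {"type":"object","properties":{"angular":{"type":"array","items":{"type":"array","items":{"type":"number"}}},"linear":{"type":"array","items":{"type":"array","items":{"type":"number"}}},"claw":{"type":"array","items":{"type":"number"}},"force":{"type":"number"}},"required":["angular","linear","claw"]}

```bash
mkdir -p pics
cat > h.py <<'E'
from cell import *
import numpy as np, cv2
def snap(n,f):
    d=get_image(n); cv2.imwrite(f'pics/{f}.png',d['frame'][:,:,::-1]); np.savez(f'pics/{f}.npz',**{k:np.array(d[k]) for k in d}); return d
def ray(d,u,v,z):
    K=np.array(d['intrinsics']);R=cv2.Rodrigues(np.array(d['rvec'],float).ravel())[0];t=np.array(d['tvec'],float).ravel()
    c=-R.T@t; r=R.T@np.linalg.solve(K,[u,v,1]); return c+r*(z-c[2])/r[2]
def proj(d,P):
    return cv2.projectPoints(np.array(P,float).reshape(-1,3),np.array(d['rvec'],float),np.array(d['tvec'],float),np.array(d['intrinsics'],float),None)[0].reshape(-1,2)
def ld(f): return dict(np.load(f'pics/{f}.npz'))
E
python3 - <<'E'
from h import *
for n in ['scene','top']:
    d=snap(n,n+'0'); R=cv2.Rodrigues(np.array(d['rvec'],float))[0]; print(n,-R.T@np.array(d['tvec']).ravel())
print(get_state())
E
```

```text
scene [ 1.25286567 -1.00667069  0.88531076]
top [ 0.42582042 -0.12840709  1.20005997]
{'time_s': 0.1, 'qpos': array([-1.25224594e+00,  2.17668891e-01,  1.61483441e+00,  5.76758757e-06,
        1.31131681e+00, -1.12176336e-01]), 'qd': array([ 0.00100981, -0.0009815 , -0.00536983, -0.00092219, -0.00017926,
       -0.00015164]), 'tau': array([-7.85341899e-05, -3.98076761e+01, -3.04970741e+01, -1.07670478e-04,
        4.24589583e-03, -1.47086644e-05]), 'eef_pos': array([ 0.2607509 , -0.56716631,  0.23007324]), 'tool_rot': array([-3.06685360e+00, -6.70890031e-01,  3.51444780e-04]), 'force': array([0.35313701, 0.25640276, 0.36129589]), 'wrist_torque': array([0.05896044, 0.02896876, 0.0297538 ]), 'grasp_force': 0.0, 'opening': 0.08548574839856149}
```

View pics/top0.png

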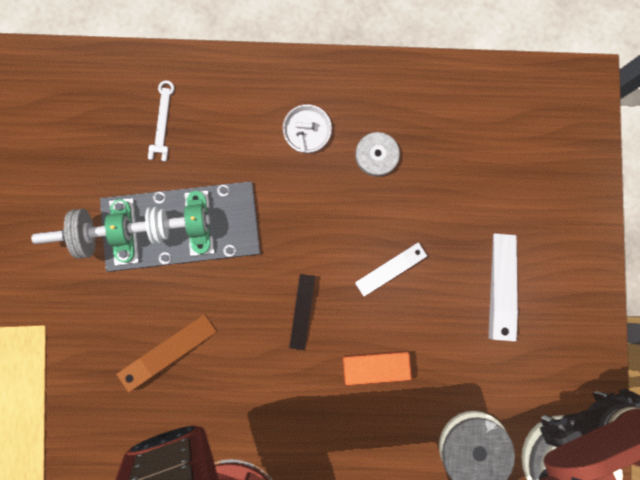

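View pics/scene0.png

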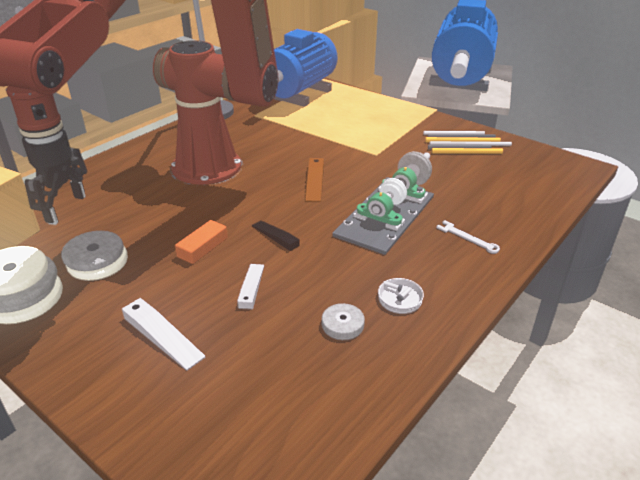

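The top view shows the wedge-like things: light steel at (391,269), a bigger light steel one at (504,288), black at (302,312) and brown at (166,352). Black and brown are ruled out, and (391,269) is the smaller of the other two, with its hole (butt) at (418,252). The plate's bare tail end is to the right, at about x = 255.

Run:
```python
from h import *
d=ld('top0'); im=d['frame'].astype(int); 
hsv=cv2.cvtColor(d['frame'],cv2.COLOR_RGB2HSV)
m=((hsv[...,1]<50)&(hsv[...,2]>165)).astype(np.uint8)
for nm,(a,b,c,e) in {'small':(345,230,440,305),'big':(480,225,530,350)}.items():
    q=np.zeros_like(m);q[b:e,a:c]=m[b:e,a:c]
    cs=max(cv2.findContours(q,cv2.RETR_EXTERNAL,cv2.CHAIN_APPROX_NONE)[0],key=cv2.contourArea)
    r=cv2.minAreaRect(cs); bx=cv2.boxPoints(r); print(nm,r,bx.round(1).tolist())
    P=np.array([ray(d,u,v,0.01) for u,v in bx]);print(P.round(4)[:,:2].tolist(), np.linalg.norm(P-np.roll(P,1,0),axis=1).round(3))
# plate
g=((hsv[...,1]<70)&(hsv[...,2]<115)&(hsv[...,2]>40)).astype(np.uint8)
q=np.zeros_like(g);q[175:280,85:270]=g[175:280,85:270]
q=cv2.morphologyEx(q,cv2.MORPH_OPEN,np.ones((3,3)))
cs=np.vstack([c for c in cv2.findContours(q,cv2.RETR_EXTERNAL,cv2.CHAIN_APPROX_NONE)[0] if cv2.contourArea(c)>60])
r=cv2.minAreaRect(cs); bx=cv2.boxPoints(r);P=np.array([ray(d,u,v,0.012) for u,v in bx]);print('plate',bx.round(1).tolist(),P.round(4)[:,:2].tolist(),np.linalg.norm(P-np.roll(P,1,0),axis=1).round(3))
f=d['frame'][:,:,::-1]
A=cv2.resize(f[170:350,90:530],None,fx=1.8,fy=1.8,interpolation=cv2.INTER_CUBIC)
cv2.imwrite('pics/c1.png',A)
```

```text
small ((390.6588439941406, 269.0353088378906), (17.180015563964844, 75.77613830566406), 57.52880859375) [[354.1000061035156, 282.1000061035156], [418.0, 241.39999389648438], [427.20001220703125, 255.89999389648438], [363.29998779296875, 296.6000061035156]]
[[0.4635, -0.2354], [0.5497, -0.3648], [0.5205, -0.3838], [0.4348, -0.2545]] [0.035 0.155 0.035 0.155]
big ((504.3093566894531, 287.02789306640625), (27.431974411010742, 106.04043579101562), 1.9749338626861572) [[488.79998779296875, 339.5], [492.3999938964844, 233.60000610351562], [519.7999877929688, 234.5], [516.2000122070312, 340.5]]
[[0.3549, -0.5092], [0.5701, -0.518], [0.5697, -0.5748], [0.3543, -0.5649]] [0.056 0.215 0.057 0.216]
plate [[79.19999694824219, 207.60000610351562], [224.1999969482422, 190.1999969482422], [231.39999389648438, 250.1999969482422], [86.4000015258789, 267.6000061035156]] [[0.6001, 0.3245], [0.6442, 0.0337], [0.5218, 0.0143], [0.4792, 0.3024]] [0.123 0.294 0.124 0.291]
```

View pics/c1.png

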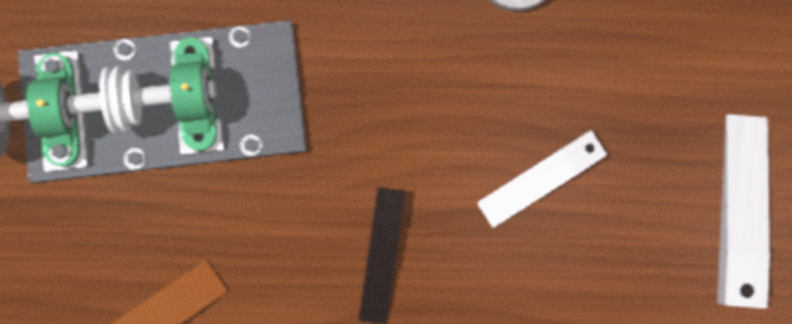

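The crop confirms it: the wedge at top-image (391,269) measures about 150 x 32 mm, against 215 x 56 for the big one. Its hole (butt) is at about (418,252). The plate's corners are at about (101,198), (253,182), (260,254) and (108,271).

```bash
cat >> h.py <<'E'
from scipy.spatial.transform import Rotation as Ro
def plan(target,xdir,s=None):
    """tool shift (tool axes) and turn to reach TCP target, tool down, tool x along +-xdir (nearest)"""
    s=s or get_state(); R=Ro.from_rotvec(s['tool_rot']); best=None
    for sg in (1,-1):
        x=np.array([xdir[0],xdir[1],0])*sg; x/=np.linalg.norm(x); z=np.array([0,0,-1.]); T=Ro.from_matrix(np.c_[x,np.cross(z,x),z])
        w=(R.inv()*T).as_rotvec(degrees=True)
        print('turn',w.round(2),'lin',R.inv().apply(np.array(target)-s['eef_pos']).round(4))
    print('eef',s['eef_pos'].round(4),'F',s['force'].round(1),'t',s['time_s'],'open',round(s['opening'],4),'grip',s['grasp_force'],'q',s['qpos'].round(2))
E
python3 - <<'E'
from h import *
d=ld('top0')
c=np.array([[101.1,197.8],[252.8,182.2],[260,253.9],[108.3,271.1]])
P=np.array([ray(d,u,v,.012) for u,v in c]);print(P[:,:2].round(4).tolist(),np.linalg.norm(P-np.roll(P,1,0),axis=1))
tail=(P[1]+P[2])/2;drv=(P[0]+P[3])/2;y=(drv-tail)/np.linalg.norm(drv-tail)
C=P.mean(0);x=np.array([y[1],-y[0],0]);print('C',C,'y',y,'ang of edges',P[1]-P[0],P[2]-P[3],P[1]-P[2]); slot=C-0.06*y; print('slot',slot)
print('tailedge cross', y@(P[1]-P[2]))
tip=(ray(d,354.1,282.1,.003)+ray(d,363.3,296.6,.003))/2; be=(ray(d,418,241.4,.02)+ray(d,427.2,255.9,.02))/2
h=ray(d,418,252.5,.02); w=(tip-be);w[2]=0;w/=np.linalg.norm(w);print('tip',tip,'be',be,'hole',h,'w',w,'hole from tip',(tip-h)@w,'len',np.linalg.norm((tip-be)[:2]))
b=(tip+be)/2-0.055*w; print('butt',b)
plan([b[0],b[1],0.09],w)
E
```

```text
[[0.6214, 0.2818], [0.6624, -0.024], [0.5157, -0.0436], [0.4732, 0.2585]] [0.14994234 0.3085295  0.1480174  0.30507218]
C [0.56817497 0.11817553 0.012     ] y [-0.13605522  0.99070126  0.        ] ang of edges [ 0.04103756 -0.30578812  0.        ] [ 0.04244575 -0.30210494  0.        ] [0.14670586 0.01966067 0.        ]
slot [0.57633828 0.05873346 0.012     ]
tailedge cross -0.0004822467161875839
tip [ 0.44936938 -0.24564231  0.003     ] be [ 0.53431285 -0.372181    0.02      ] hole [ 0.52623607 -0.36289044  0.02      ] w [-0.55735177  0.83027646  0.        ] hole from tip 0.14019015297125215 len 0.1524054931115788
butt [ 0.52249546 -0.35457686  0.0115    ]
turn [-8.000e-02 -1.200e-01 -9.919e+01] lin [ 0.3266 -0.0836  0.1403]
turn [-1.200e-01  8.000e-02  8.081e+01] lin [ 0.3266 -0.0836  0.1403]
eef [ 0.2608 -0.5672  0.2301] F [0.4 0.3 0.4] t 0.1 open 0.0855 grip 0.0 q [-1.25  0.22  1.61  0.    1.31 -0.11]
```

Emit:
{"method": "arm_command", "body": {"angular": [[0,0,-10.5],[0,0,-21],[0,0,-31.5],[0,0,-42],[0,0,-52.5],[0,0,-63],[0,0,-73.5],[0,0,-84]], "linear": [[0.04,-0.01,0.01],[0.08,-0.02,0.02],[0.12,-0.03,0.03],[0.165,-0.042,0.045],[0.21,-0.054,0.06],[0.255,-0.065,0.07],[0.3,-0.077,0.08],[0.3266,-0.0836,0.08]], "claw": [0.07,0.07,0.07,0.07,0.07,0.07,0.07,0.07], "force": 90}}

```text
time_s: 1.1
eef_pos: [0.5234, -0.3529, 0.1492]
tool_rot: [-1.819, -2.557, -0.001]
force: [0.2, -0.2, 0.3]
opening: 0.0699
grasp_force: 0.0
```

Run:
```python
from h import *
plan([0.5225,-0.3546,0.13],[-.557,.830]); d=snap('wrist','w1')
```

```text
turn [ -0.06  -0.2  -14.73] lin [-0.0014 -0.0013  0.0192]
turn [-2.9000e-01  9.0000e-02  1.6527e+02] lin [-0.0014 -0.0013  0.0192]
eef [ 0.5234 -0.3529  0.1492] F [ 0.2 -0.2  0.3] t 1.1 open 0.0699 grip 0.0 q [-0.7   0.31  1.66  0.    1.17 -1.04]
```

View pics/w1.png

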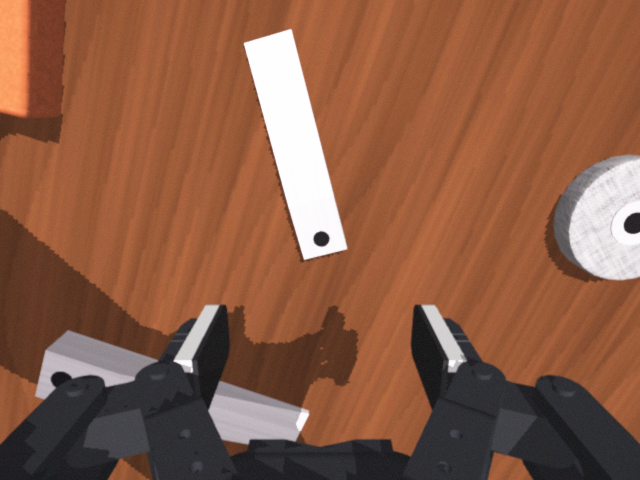

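The wrist view shows the wedge with its thin end at (268,36) and its hole and butt at (321,239), between and ahead of the fingers. I'll refine its pose from this view.

Run:
```python
from h import *
d=ld('w1');hsv=cv2.cvtColor(d['frame'],cv2.COLOR_RGB2HSV)
m=((hsv[...,1]<40)&(hsv[...,2]>190)).astype(np.uint8);m[270:]=0;m[:,450:]=0
cs=max(cv2.findContours(m,cv2.RETR_EXTERNAL,cv2.CHAIN_APPROX_NONE)[0],key=cv2.contourArea)
a=cv2.approxPolyDP(cs,8,True).reshape(-1,2);print(a.tolist())
a=a[np.argsort(a[:,1])]
tip=sum(ray(d,u,v,.003) for u,v in a[:2])/2; be=sum(ray(d,u,v,.02) for u,v in a[-2:])/2
w=tip-be;w[2]=0;L=np.linalg.norm(w);w/=L;b=(tip+be)/2-.055*w
print(tip,be,L,w,b,'hole',(tip-ray(d,321,239,.02))@w)
plan([b[0],b[1],.006],w)
```

```text
[[290, 29], [244, 45], [305, 259], [346, 245]]
[ 0.4490315  -0.24900051  0.003     ] [ 0.53214997 -0.37108421  0.02      ] 0.1476926121149391 [-0.5627801   0.82660665  0.        ] [ 0.52154364 -0.35550573  0.0115    ] hole 0.13734799359996933
turn [  0.12  -0.16 -14.8 ] lin [-0.003  -0.0057  0.1439]
turn [ -0.23  -0.18 165.2 ] lin [-0.003  -0.0057  0.1439]
eef [ 0.5258 -0.3513  0.1499] F [ 0.5  1.8 -0.3] t 1.15 open 0.0698 grip 0.0 q [-0.7   0.31  1.66  0.    1.17 -1.04]
```

Emit:
{"method": "arm_command", "body": {"angular": [[0,0,-7.5],[0,0,-15],[0,0,-15],[0,0,-15],[0,0,-15],[0,0,-15],[0,0,-15],[0,0,-15]], "linear": [[0,0,0.02],[0,0,0.05],[0,0,0.08],[0,0,0.1],[0,0,0.1],[0,0,0.1],[0,0,0.1],[0,0,0.1]], "claw": [0.07,0.07,0.07,0.07,0.07,0.07,0.07,0.07]}}

```text
time_s: 2.15
eef_pos: [0.5236, -0.3561, 0.0526]
tool_rot: [1.481, 2.768, -0.001]
force: [0.7, 0.1, 0.6]
opening: 0.0696
grasp_force: 0.0
```

Run:
```python
from h import *
plan([0.522,-0.355,.006],[-.5603,.8283])
d=snap('wrist','w2');plan([0.522,-0.355,.006],[-.5603,.8283])
hsv=cv2.cvtColor(d['frame'],cv2.COLOR_RGB2HSV)
m=((hsv[...,1]<40)&(hsv[...,2]>190)).astype(np.uint8);m[:, :180]=0;m[:,450:]=0;m=cv2.morphologyEx(m,cv2.MORPH_OPEN,np.ones((5,5)))
cs=max(cv2.findContours(m,cv2.RETR_EXTERNAL,cv2.CHAIN_APPROX_NONE)[0],key=cv2.contourArea)
a=cv2.approxPolyDP(cs,8,True).reshape(-1,2);print(a.tolist(),[ray(d,u,v,.02).round(4)[:2].tolist() for u,v in a])
```

```text
turn [ 0.03  0.13 -0.39] lin [ 0.0019 -0.0007  0.0466]
turn [ 2.0000e-01 -5.0000e-02  1.7961e+02] lin [ 0.0019 -0.0007  0.0466]
eef [ 0.5236 -0.3561  0.0526] F [0.7 0.1 0.6] t 2.15 open 0.0696 grip 0.0 q [-0.71  0.43  1.7  -0.    1.   -1.3 ]
turn [ 0.03  0.09 -0.4 ] lin [ 0.0017 -0.0007  0.0463]
turn [ 1.500e-01 -4.000e-02  1.796e+02] lin [ 0.0017 -0.0007  0.0463]
eef [ 0.5234 -0.356   0.0524] F [-0.1 -0.9 -0.5] t 2.2 open 0.0704 grip 0.0 q [-0.71  0.43  1.7   0.    1.   -1.3 ]
[[280, 0], [287, 316], [351, 315], [356, 0]] [[0.4441, -0.2673], [0.519, -0.381], [0.5447, -0.3633], [0.4684, -0.2512]]
```

View pics/w2.png

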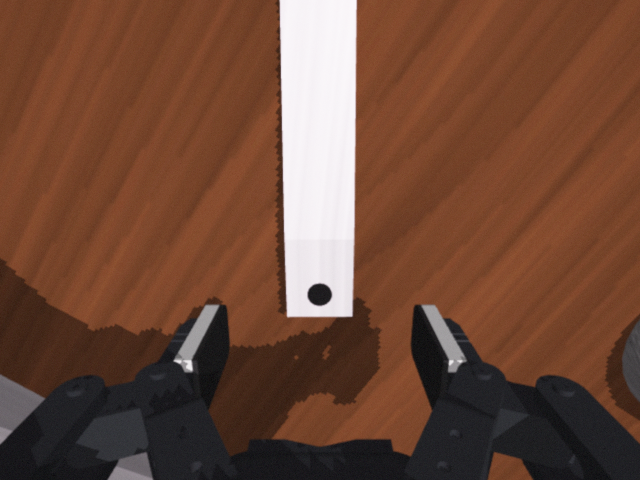

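The wedge lies straight along the tool's axis, its butt end at (287–351, 316), centred between the fingers. Going down to grip.

Emit:
{"method": "arm_command", "body": {"angular": [[0,0,-0.3],[0,0,-0.3],[0,0,-0.3],[0,0,-0.3],[0,0,-0.3],[0,0,-0.3],[0,0,-0.3],[0,0,-0.3]], "linear": [[0.002,-0.001,0.018],[0.002,-0.001,0.035],[0.002,-0.001,0.045],[0.002,-0.001,0.048],[0.002,-0.001,0.048],[0.002,-0.001,0.048],[0.002,-0.001,0.048],[0.002,-0.001,0.048]], "claw": [0.07,0.07,0.07,0.07,0.05,0.036,0.02,0.02], "force": 90}}

```text
time_s: 3.2
eef_pos: [0.5218, -0.3549, 0.0046]
tool_rot: [1.475, 2.772, 0.0]
force: [-0.4, 1.7, 5.4]
opening: 0.0297
grasp_force: 90.6
```

Emit:
{"method": "arm_command", "body": {"angular": [[0,0,0],[0,0,0],[0,0,0],[0,0,0],[0,0,0],[0,0,0],[0,0,0],[0,0,0]], "linear": [[0,0,0],[0,0,0],[0,0,0],[0,0,-0.01],[0,0,-0.03],[0,0,-0.05],[0,0,-0.06],[0,0,-0.06]], "claw": [0.02,0.02,0.02,0.02,0.02,0.02,0.02,0.02]}}

```text
time_s: 4.2
eef_pos: [0.5219, -0.3554, 0.0652]
tool_rot: [1.474, 2.771, -0.001]
force: [-0.1, 0.6, -4.6]
opening: 0.0294
grasp_force: 89.7
```

Run:
```python
from h import *
plan([0.5994,-0.1097,.07],[-.136,.991])
```

```text
turn [ 0.09  0.18 26.17] lin [ 0.1604  0.2016 -0.0051]
turn [-2.5000e-01  1.3000e-01 -1.5383e+02] lin [ 0.1604  0.2016 -0.0051]
eef [ 0.5219 -0.3554  0.0652] F [-0.1  0.6 -4.6] t 4.2 open 0.0294 grip 89.73310232162476 q [-0.71  0.41  1.71 -0.    1.02 -1.3 ]
```

Emit:
{"method": "arm_command", "body": {"angular": [[0,0,4],[0,0,9],[0,0,14],[0,0,19],[0,0,23],[0,0,26.2],[0,0,26.2],[0,0,26.2]], "linear": [[0.012,0.015,-0.005],[0.04,0.05,-0.005],[0.072,0.09,-0.005],[0.104,0.13,-0.005],[0.132,0.165,-0.005],[0.15,0.188,-0.005],[0.1604,0.2016,-0.005],[0.1604,0.2016,-0.005]], "claw": [0.02,0.02,0.02,0.02,0.02,0.02,0.02,0.02]}}

```text
time_s: 5.2
eef_pos: [0.5981, -0.108, 0.0677]
tool_rot: [-2.062, -2.369, 0.002]
force: [-1.3, -0.2, -4.6]
opening: 0.0296
grasp_force: 89.8
```

```bash
sleep 0
python3 - <<'E'
from h import *
d=snap('wrist','w3');t=snap('top','t3')
plan([0.5994,-0.1097,.07],[-.136,.991])
a=cv2.resize(t['frame'][160:300,90:350],None,fx=2,fy=2,interpolation=cv2.INTER_CUBIC)
b=d['frame'].copy()
out=np.zeros((480,640,3),np.uint8);out=b
cv2.imwrite('pics/w3v.png',np.vstack([cv2.resize(b,(426,320)),cv2.resize(a,(426,230))])[:,:,::-1])
E
```

```text
turn [-0.06  0.03 -0.01] lin [-0.0003  0.0014 -0.002 ]
turn [5.0000e-02 9.0000e-02 1.7999e+02] lin [-0.0003  0.0014 -0.002 ]
eef [ 0.598  -0.1096  0.068 ] F [ 0.2 -0.1 -5.3] t 5.3 open 0.03 grip 89.80703473091125 q [-0.3   0.37  1.76 -0.    1.02 -0.43]
```

View pics/w3.png

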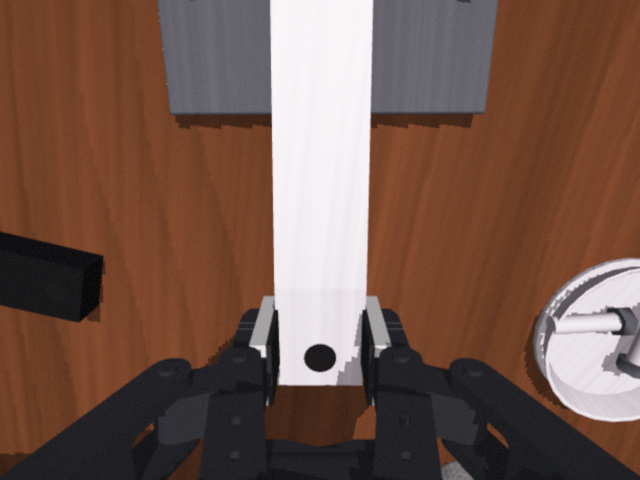

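The wrist view shows the wedge gripped on its butt (butt end at row 384, columns 277–366). The plate's tail edge is ahead, from (172,113) to (486,111). I'll refine the plate pose from it and check where the wedge sits.

Run:
```python
from h import *
d=ld('w3');g=cv2.cvtColor(d['frame'],cv2.COLOR_RGB2GRAY).astype(int);hsv=cv2.cvtColor(d['frame'],cv2.COLOR_RGB2HSV)
m=((hsv[...,1]<80)&(hsv[...,2]>60)).astype(np.uint8)  # plate
L=[];Rr=[];B=[]
for v in range(10,100,5):
    xs=np.where(m[v,140:260])[0]; L.append((140+xs[0],v)); xs=np.where(m[v,390:530])[0]; Rr.append((390+xs[-1],v))
for u in list(range(180,262,6))+list(range(385,480,6)):
    ys=np.where(m[60:135,u])[0]; B.append((u,60+ys[-1]))
W=lambda p,z:np.array([ray(d,u,v,z) for u,v in p])
def fit(P):
    P=P[:,:2].astype(np.float32); vx,vy,x,y=cv2.fitLine(P,cv2.DIST_HUBER,0,.001,.001).ravel(); return np.array([x,y]),np.array([vx,vy])*np.sign(vy)
pl,dl=fit(W(L,.012));pr,dr=fit(W(Rr,.012));pb,db=fit(W(B,.012))
print(L[0],L[-1],Rr[0],Rr[-1],B[0],B[-1]);print('dirs',dl,dr,db)
yv=(dl+dr)/np.linalg.norm(dl+dr);xv=np.array([yv[1],-yv[0]]);print('width',xv@(pr-pl))
mid=(pl+pr)/2; tail=mid+yv*(yv@(pb-mid)); slot=tail+.095*yv; print('tail',tail,'slot',slot,'y',yv)
s=get_state();z=s['eef_pos'][2]-.0046+.02
be=(ray(d,277.5,384,z)+ray(d,365.5,384,z))/2; f=(ray(d,272,30,z-.01)+ray(d,371.5,30,z-.01))/2
print('tcp',s['eef_pos'],'butt end',be,'fwd',f,'dir',(f-be)[:2]/np.linalg.norm((f-be)[:2]))
t=ld('t3'); print('top proj of tip guess',proj(t,[[*(s['eef_pos'][:2]+.13*yv),.066]]),'slot',proj(t,[[*slot,.012],[*slot,.022],[.5763,.0587,.022]]))
cv2.imwrite('pics/t3c.png',cv2.resize(t['frame'][170:290,130:350],None,fx=3.5,fy=3.5,interpolation=cv2.INTER_CUBIC)[:,:,::-1])
```

```text
(np.int64(158), 10) (np.int64(168), 95) (np.int64(496), 10) (np.int64(486), 95) (180, np.int64(114)) (475, np.int64(113))
dirs [-0.14262494  0.9897768 ] [-0.1396088  0.9902067] [0.9901908  0.13972177]
width 0.14779848
tail [ 0.58952874 -0.03275406] slot [0.57612264 0.06129527] y [-0.14111704  0.989993  ]
tcp [ 0.59799876 -0.10960388  0.06797814] butt end [ 0.60020482 -0.12840112  0.08337814] fwd [ 0.58338717 -0.00831251  0.07337814] dir [-0.13869031  0.9903358 ]
top proj of tip guess [[226.81152245 218.03414861]] slot [[209.21628073 222.8616878 ]
 [208.44680603 222.21666577]
 [209.74469776 222.16430197]]
```

View pics/t3c.png

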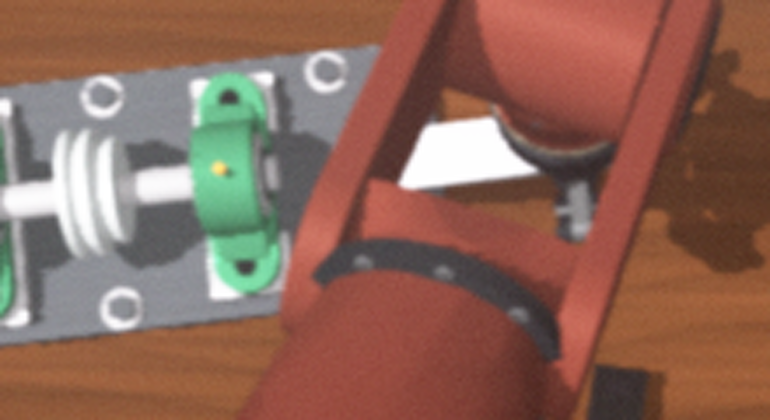

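The crop shows the tail block between its pads, pad edge at about (280,180) in the crop, with nothing in the slot. The wedge lines up with the plate. I'll lower it and shift it 2.5 mm sideways.

Emit:
{"method": "arm_command", "body": {"angular": [[0,0,0.1],[0,0,0.1],[0,0,0.1],[0,0,0.1],[0,0,0.1],[0,0,0.1],[0,0,0.1],[0,0,0.1]], "linear": [[0,0.0025,0.015],[0,0.0025,0.03],[0,0.0025,0.043],[0,0.0025,0.047],[0,0.0025,0.048],[0,0.0025,0.049],[0,0.0025,0.05],[0,0.0025,0.05]], "claw": [0.02,0.02,0.02,0.02,0.02,0.02,0.02,0.02]}}

```text
time_s: 6.3
eef_pos: [0.6012, -0.1084, 0.0187]
tool_rot: [2.067, 2.365, 0.0]
force: [-0.5, 1.1, -4.9]
opening: 0.0303
grasp_force: 89.7
```

Emit:
{"method": "arm_command", "body": {"angular": [[0,0,0],[0,0,0],[0,0,0],[0,0,0],[0,0,0],[0,0,0],[0,0,0],[0,0,0]], "linear": [[0,0,0.0003],[0,0,0.0006],[0,0,0.0009],[0,0,0.0012],[0,0,0.0015],[0,0,0.0015],[0,0,0.0015],[0,0,0.0015]], "claw": [0.02,0.02,0.02,0.02,0.02,0.02,0.02,0.02]}}

```text
time_s: 7.3
eef_pos: [0.601, -0.1084, 0.0169]
tool_rot: [2.067, 2.365, 0.0]
force: [0.3, -0.2, -4.5]
opening: 0.0296
grasp_force: 89.8
```

Emit:
{"method": "arm_command", "body": {"angular": [[0,0,0],[0,0,0],[0,0,0],[0,0,0],[0,0,0],[0,0,0],[0,0,0],[0,0,0]], "linear": [[0,0,0.0002],[0,0,0.0004],[0,0,0.0006],[0,0,0.0008],[0,0,0.0008],[0,0,0.0008],[0,0,0.0008],[0,0,0.0008]], "claw": [0.02,0.02,0.02,0.02,0.02,0.02,0.02,0.02]}}

```text
time_s: 8.3
eef_pos: [0.601, -0.1085, 0.0162]
tool_rot: [2.067, 2.365, 0.0]
force: [-2.0, -1.0, -1.1]
opening: 0.03
grasp_force: 90.2
```

Emit:
{"method": "arm_command", "body": {"angular": [[0,0,0],[0,0,0],[0,0,0],[0,0,0],[0,0,0],[0,0,0],[0,0,0],[0,0,0]], "linear": [[0,0,0.0003],[0.006,0,0.0003],[0.018,0,0.0003],[0.032,0,0.0003],[0.046,0,0.0003],[0.06,0,0.0003],[0.07,0,0.0003],[0.074,0,0.0003]], "claw": [0.02,0.02,0.02,0.02,0.02,0.02,0.02,0.02]}}

```text
time_s: 9.3
eef_pos: [0.5918, -0.0347, 0.0166]
tool_rot: [2.065, 2.365, 0.0]
force: [0.5, -6.5, 3.6]
opening: 0.03
grasp_force: 90.9
```

Emit:
{"method": "arm_command", "body": {"angular": [[0,0,0],[0,0,0],[0,0,0],[0,0,0],[0,0,0],[0,0,0],[0,0,0],[0,0,0]], "linear": [[0.001,0,0],[0.002,0,0],[0.003,0,0],[0.004,0,0],[0.005,0,0],[0.005,0,0],[0.005,0,0],[0.005,0,0]], "claw": [0.02,0.02,0.02,0.02,0.02,0.02,0.02,0.02]}}

```text
time_s: 10.3
eef_pos: [0.5913, -0.0304, 0.0165]
tool_rot: [2.066, 2.364, 0.001]
force: [0.9, -5.9, 4.6]
opening: 0.0298
grasp_force: 90.9
```

Run:
```python
from h import *
d=snap('scene','s4');s=get_state();e=s['eef_pos'];print(e,s['force'])
yv=np.array([-.14,.99]);print('past mouth',(e[:2]-[.5762,.061])@yv+.131,'lat',(e[:2]-[.5762,.061])@[.99,.14])
cv2.imwrite('pics/s4c.png',cv2.resize(d['frame'][140:270,310:450],(700,600) and None,fx=4.5,fy=4.5,interpolation=cv2.INTER_CUBIC)[:,:,::-1])
```

```text
[ 0.59123941 -0.03044077  0.01656052] [ 0.63835327 -6.63267182  4.02591575]
past mouth 0.03836811771351929 lat 0.0020873027653711385
```

View pics/s4c.png

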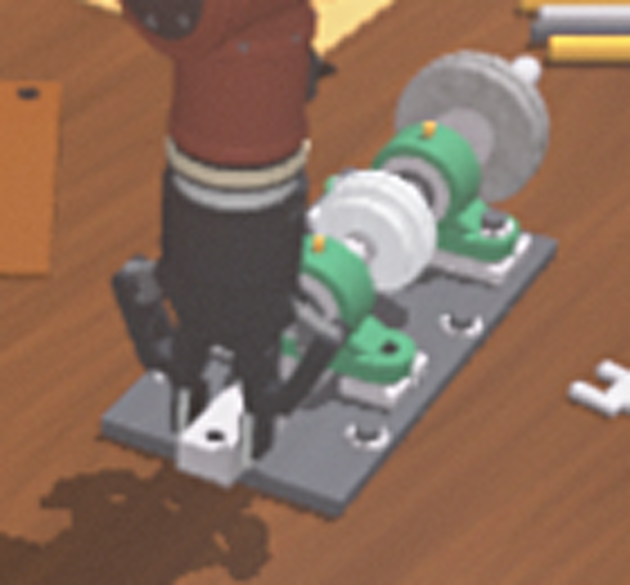

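The view shows the wedge entering the slot, with the butt at (215,435) in the crop and the foot still on its pads. I'll go on in small steps, watching the push force for contact.

Emit:
{"method": "arm_command", "body": {"angular": [[0,0,0],[0,0,0],[0,0,0],[0,0,0],[0,0,0],[0,0,0],[0,0,0],[0,0,0]], "linear": [[0.0005,0,0],[0.001,0,0],[0.0015,0,0],[0.002,0,0],[0.0025,0,0],[0.003,0,0],[0.0035,0,0],[0.004,0,0]], "claw": [0.02,0.02,0.02,0.02,0.02,0.02,0.02,0.02]}}

```text
time_s: 11.35
eef_pos: [0.5908, -0.0266, 0.0166]
tool_rot: [2.066, 2.364, 0.0]
force: [0.9, -5.9, 3.8]
opening: 0.03
grasp_force: 90.9
```

Emit:
{"method": "arm_command", "body": {"angular": [[0,0,0],[0,0,0],[0,0,0],[0,0,0],[0,0,0],[0,0,0],[0,0,0],[0,0,0]], "linear": [[0.0005,0,0],[0.001,0,0],[0.0015,0,0],[0.002,0,0],[0.002,0,0],[0.002,0,0],[0.002,0,0],[0.002,0,0]], "claw": [0.02,0.02,0.02,0.02,0.02,0.02,0.02,0.02]}}

```text
time_s: 12.35
eef_pos: [0.5904, -0.0245, 0.0165]
tool_rot: [2.066, 2.364, 0.0]
force: [0.2, -5.8, 4.1]
opening: 0.0298
grasp_force: 90.9
```

Emit:
{"method": "arm_command", "body": {"angular": [[0,0,0],[0,0,0],[0,0,0],[0,0,0],[0,0,0],[0,0,0],[0,0,0],[0,0,0]], "linear": [[0.0005,0,0],[0.001,0,0],[0.0015,0,0],[0.002,0,0],[0.002,0,0],[0.002,0,0],[0.002,0,0],[0.002,0,0]], "claw": [0.02,0.02,0.02,0.02,0.02,0.02,0.02,0.02]}}

```text
time_s: 13.35
eef_pos: [0.5902, -0.0226, 0.0166]
tool_rot: [2.066, 2.364, 0.001]
force: [0.8, -5.2, 4.5]
opening: 0.0295
grasp_force: 90.9
```

Emit:
{"method": "arm_command", "body": {"angular": [[0,0,0],[0,0,0],[0,0,0],[0,0,0],[0,0,0],[0,0,0],[0,0,0],[0,0,0]], "linear": [[0.0005,0,0],[0.001,0,0],[0.0015,0,0],[0.002,0,0],[0.002,0,0],[0.002,0,0],[0.002,0,0],[0.002,0,0]], "claw": [0.02,0.02,0.02,0.02,0.02,0.02,0.02,0.02]}}

```text
time_s: 14.35
eef_pos: [0.59, -0.0208, 0.0165]
tool_rot: [2.065, 2.364, 0.0]
force: [0.3, -5.8, 4.1]
opening: 0.03
grasp_force: 90.9
```

Emit:
{"method": "arm_command", "body": {"angular": [[0,0,0],[0,0,0],[0,0,0],[0,0,0],[0,0,0],[0,0,0],[0,0,0],[0,0,0]], "linear": [[0.0005,0,0],[0.001,0,0],[0.0015,0,0],[0.002,0,0],[0.002,0,0],[0.002,0,0],[0.002,0,0],[0.002,0,0]], "claw": [0.02,0.02,0.02,0.02,0.02,0.02,0.02,0.02]}}

```text
time_s: 15.35
eef_pos: [0.5899, -0.0201, 0.0166]
tool_rot: [2.064, 2.363, -0.002]
force: [1.8, -10.0, 2.9]
opening: 0.0295
grasp_force: 90.8
```

```bash
cat >> h.py <<'E'
def lift(name):
    d=snap('scene',name);a0=ld('s4')
    K=lambda f:cv2.cvtColor(f,cv2.COLOR_RGB2GRAY).astype(np.float32)
    e=get_state(); print('past',(e['eef_pos'][:2]-[.5762,.061])@[-.14,.99]+.131,e['force'].round(1),e['eef_pos'].round(4))
    for nm,(x,y,w,h) in {'foot':(386,206,18,18),'cup/pulley':(378,174,30,30),'fixed drive':(402,180,24,24)}.items():
        s,r=cv2.phaseCorrelate(K(a0['frame'])[y:y+h,x:x+w],K(d['frame'])[y:y+h,x:x+w],cv2.createHanningWindow((w,h),cv2.CV_32F)); print(nm,np.round(s,2),round(r,2))
    p=proj(d,[[.5762,.061,.022],[.5762,.061,.024]]);print('px per 2mm lift',p[1]-p[0])
E
python3 -c "
from h import *
lift('s5')"
```

```text
past 0.04879551625853597 [ 0.5 -9.9  2.7] [ 0.5899 -0.0201  0.0166]
foot [-0.02  0.08] 0.99
cup/pulley [0.12 0.01] 1.02
fixed drive [-0.01 -0.02] 0.99
px per 2mm lift [ 0.04475951 -0.6383549 ]
```

Contact: the push rose from 6 to 10 N at about 48.5 mm by my reckoning. About 13 mm more is needed.

Emit:
{"method": "arm_command", "body": {"angular": [[0,0,0],[0,0,0],[0,0,0],[0,0,0],[0,0,0],[0,0,0],[0,0,0],[0,0,0]], "linear": [[0.0005,0,0],[0.001,0,0],[0.0015,0,0],[0.002,0,0],[0.0025,0,0],[0.003,0,0],[0.003,0,0],[0.003,0,0]], "claw": [0.02,0.02,0.02,0.02,0.02,0.02,0.02,0.02]}}

```text
time_s: 16.4
eef_pos: [0.5899, -0.0195, 0.0165]
tool_rot: [2.06, 2.362, -0.005]
force: [1.5, -16.2, 2.1]
opening: 0.0296
grasp_force: 90.6
```

Emit:
{"method": "arm_command", "body": {"angular": [[0,0,0],[0,0,0],[0,0,0],[0,0,0],[0,0,0],[0,0,0],[0,0,0],[0,0,0]], "linear": [[0.0005,0,0],[0.001,0,0],[0.0015,0,0],[0.002,0,0],[0.0025,0,0],[0.003,0,0],[0.0035,0,0],[0.004,0,0]], "claw": [0.02,0.02,0.02,0.02,0.02,0.02,0.02,0.02]}}

```text
time_s: 17.4
eef_pos: [0.5897, -0.0172, 0.0166]
tool_rot: [2.058, 2.361, -0.008]
force: [2.4, -22.0, 0.3]
opening: 0.0299
grasp_force: 90.4
```

```bash
python3 -c "
from h import *
lift('s6')"
```

```text
past 0.05171420273642409 [  2.8 -20.4   0.6] [ 0.5897 -0.0172  0.0166]
foot [-0.37 -0.17] 1.02
cup/pulley [ 0.13 -0.01] 1.06
fixed drive [-0.06 -0.04] 1.01
px per 2mm lift [ 0.04475951 -0.6383549 ]
```

Emit:
{"method": "arm_command", "body": {"angular": [[0,0,0],[0,0,0],[0,0,0],[0,0,0],[0,0,0],[0,0,0],[0,0,0],[0,0,0]], "linear": [[0.0007,0,0],[0.0014,0,0],[0.0021,0,0],[0.0028,0,0],[0.0035,0,0],[0.0042,0,0],[0.005,0,0],[0.005,0,0]], "claw": [0.02,0.02,0.02,0.02,0.02,0.02,0.02,0.02]}}

```text
time_s: 18.45
eef_pos: [0.5891, -0.0121, 0.0166]
tool_rot: [2.058, 2.361, -0.008]
force: [2.9, -20.8, 0.5]
opening: 0.0298
grasp_force: 90.4
```

Run:
```python
from h import *
lift('s7');d=snap('wrist','w7')
cv2.imwrite('pics/v7.png',cv2.resize(d['frame'],(480,360))[:,:,::-1])
```

```text
past 0.05684767628394828 [  2.6 -20.9  -0.2] [ 0.5891 -0.0121  0.0165]
foot [ 0.06 -0.46] 0.97
cup/pulley [ 0.37 -0.12] 1.03
fixed drive [ 0.03 -0.01] 1.02
px per 2mm lift [ 0.04475951 -0.6383549 ]
```

View pics/v7.png

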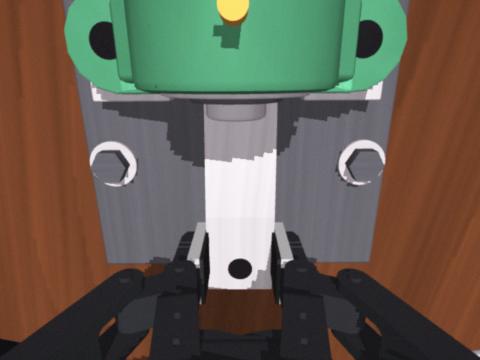

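The wrist view shows the wedge centred under the block and square to it, its hole at (240,268) and butt end at row 290, with about 1 mm of slip in the grip. The lift estimate is about 1.2–1.4 mm, so 4.5 mm more.

Emit:
{"method": "arm_command", "body": {"angular": [[0,0,0],[0,0,0],[0,0,0],[0,0,0],[0,0,0],[0,0,0],[0,0,0],[0,0,0]], "linear": [[0.0007,0,0],[0.0014,0,0],[0.0021,0,0],[0.0028,0,0],[0.0035,0,0],[0.004,0,0],[0.0045,0,0],[0.0045,0,0]], "claw": [0.02,0.02,0.02,0.02,0.02,0.02,0.02,0.02]}}

```text
time_s: 19.55
eef_pos: [0.5885, -0.0076, 0.0166]
tool_rot: [2.058, 2.361, -0.008]
force: [2.9, -20.4, 0.3]
opening: 0.0297
grasp_force: 90.4
```

Run:
```python
from h import *
lift('s8');d=snap('wrist','w8')
K=lambda f:cv2.cvtColor(f,cv2.COLOR_RGB2GRAY).astype(np.float32)
a=K(ld('w7')['frame'])[320:400,270:370];b=K(d['frame'])[320:400,270:370]
print('wedge slip px',cv2.phaseCorrelate(a,b,cv2.createHanningWindow((100,80),cv2.CV_32F)))
s=cv2.resize(ld('s8')['frame'][190:250,340:420],None,fx=6,fy=6,interpolation=cv2.INTER_CUBIC);cv2.imwrite('pics/s8c.png',s[:,:,::-1])
```

```text
past 0.06130508167331657 [  2.6 -20.2   0.3] [ 0.5886 -0.0077  0.0166]
foot [-0.03 -0.75] 1.04
cup/pulley [ 0.37 -0.25] 0.91
fixed drive [-0.09  0.06] 1.01
px per 2mm lift [ 0.04475951 -0.6383549 ]
wedge slip px ((0.1195715777784514, 0.027225951555386985), 0.939553719997406)
```

View pics/s8c.png

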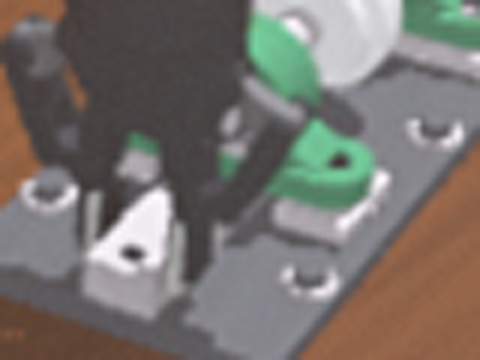

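The view shows the foot clear of its pad at about (330,200), with the wedge flat and gripped. The lift is about 2.0 mm by travel and 2.3 mm by image shift. Handing in.

```bash
python3 -c "
from h import *
print(close_job())"
```

```text
the job is handed in; nothing more can be done
None
```

The wedge is in under the tail bearing's foot and still gripped, with the foot resting on it about 2 mm off the pads (2.0 mm from the wedge's travel, 2.3 mm from the image); the job was handed in at about 20 s and no verdict came back.

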